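Roll a steel tube to the marker posts

TASK

Roll the big capped tube along the steel plate, pushing only on its top with the fingertips, until its middle line is in line with the two marker posts, so that it can be marked there. Let go and leave it lying still between them, square to the plate; do not pinch, lift or slide it, do not push it from low down on its side, and leave everything else where it is.

Things in the scene. Friction and masses are not known exactly. Their poses are not given: they have to be found in the camera images.
- tube: Metal tube with black end caps, radius 38 mm, 150 mm long, 0.4 to 0.8 kg, dark seam along it, lying loose on the plate. Origin at its centre; x is its axis; y, z turn as it rolls (z up, seam on top at the start). Centre 50 mm, top 88 mm above the bench. It rolls without slipping: its top moves twice as far as its centre. Slight rolling resistance: moved slowly and let go, it stops within a few mm.
- posts: Two dark steel marker posts fixed on the plate, 210 mm apart, each 8 x 14 mm, 48 mm tall with the pin on top; the tube passes between with 26 mm spare at each end. Origin on the plate's top midway between them; x runs from post to post (the tube's axis must end on this line), y is the rolling direction. The tube starts 85 to 145 mm from the line, on the +y or the -y side.
- plate: Fixed flat steel plate, 270 mm (its x) by 420 mm (its y), 12 mm thick, on the bench. Origin at the centre of its underside; its x and y are parallel to those of the posts.
- bush: Bystander: brass flanged bush standing upright on the plate on the far side of the posts from the tube, foot 44 mm across, 46 mm tall. Origin at the centre of its underside. Leave it alone.
- nut: Bystander: steel hexagon nut, 24 mm across flats, 14 mm tall, near a corner of the plate. Leave it alone.
- spray: Bystander: grey spray can standing on the bench left of the plate, 60 mm diameter, 170 mm tall. Leave it alone.
- wrench: Bystander: wrench, 200 mm long, lying right of the plate. Leave it alone.
- hammer: Bystander: hammer lying right of the plate. Leave it alone.
- bracket: Bystander: steel angle bracket, 70 x 50 x 60 mm tall, left of the plate. Leave it alone.

How it is judged:
By the outcome, as a careful person would: the job done as asked, in the order asked, and still so for the second after the job is handed in, with the robot touching nothing.
It also fails if it takes over 58 s, if anything falls off the work surface, if the arm or the gripper's body presses on something with over 40 N, if the wrist force passes 120 N, or if a joint passes its speed limit or range.

ROBOT

A 6-joint arm with a two-finger parallel gripper is mounted at the origin on the work surface. World frame = base frame: x ahead of the robot, y to its left, z up, the work surface at z = 0. Lengths are in m, angles in rad, forces in N, time in s.
With the tool pointing down it reaches from about 0.35 to 0.775 m from the base axis. Payload 5.5 kg.
Tool frame: the origin (TCP) lies midway between the tips of the shut fingers; the grasp point (between the pads) lies 19 mm behind it; z points along the fingers, x is the direction in which the jaws open and shut, and the axes are right-handed (so a half turn about z gives the same grasp; the last joint's range is limited). The gripper opens to 85 mm and grips with 20 to 120 N. Pads are 22 mm wide; open, the fingers measure 114 mm over their backs; the gripper's body (76 mm by 85 mm) begins 54 mm behind the grasp point. The pads swing forward as they close: fully open they stand 13 mm farther back than shut.
Start: joints at [1.179, 0.313, 0.046, 1.304, 0, 1.431], TCP at [0.143, 0.557, 0.231] pointing down, gripper open.
Joint ranges: [-2.76, 2.76], [-0.86, 1.69], [-1.03, 1.26], [-2.2, 2.34], [-1.47, 1.5], [-3.14, 3.14]. Speed limits (rad/s): [2.57, 2.57, 3.14, 3.14, 3.14, 3.14].

INTERFACE

Orientations are given as a unit quaternion [w, x, y, z].
In Python, from workcell import env gives the robot as it stands.
- The arm moves only by the tool servo_tool, never from a script. Its argument "targets" is a list of rows, each an object with "xyz": the shift along the tool's x, y, z in m, a list of three; "twist": the turn, a rotation vector about the tool's x, y, z in rad, a list of three; "jaw": the opening, from 0 (shut) to 1 (fully open). A call has 1 to 12 rows; each row is the pose to reach, as a shift and turn from the pose commanded when the call began, along the tool's axes at that moment; what a row does not reach only later rows make up. A row lasts 1/12 s, in which the tool goes at most 41.7 mm and 7.16 degrees, less where a joint would pass 70% of its speed; a pose out of reach is approached as far as the arm can. A call with a gripper value outside its range is refused whole. The fingers move at their own pace and stop on an object; "squeeze" is the grip in N (left out, the last holds). Time passes only in rows, so rows that repeat a pose let the fingers close. It gives the time, the measured TCP pose, the force and the opening at its end, in the units of the state.
- env.get_state(): the state, without advancing time (a new reading comes with each control period).
- env.read_camera(name): name is "side" or "top" or "wrist"; returns a dict with "color" (480x640x3 uint8, red, green, blue), "depth" (480x640 float32, m along the optical axis (not along the pixel's ray), 0 where there is no reading), "fx", "fy", "cx", "cy" (pixels), "eye" and "attitude" of the camera in the world. Camera axes: x right, y down, z forward; pixel columns grow to the right and rows downward; lengths in m; the calibration is good to about 2 mm. A picture is of the moment at which its call begins.
- env.hand_in(): hands the job in, once; it reports no verdict.
The state is a dict: "clock": time; "joint_pos": joint angles; "qvel": joint speeds; "tau": joint torques, N m; "tcp_pos": TCP position; "orientation": TCP orientation; "wrist_force": force on the tool from outside, world axes, zero at the start; "ft_torque": the same for the moment, N m; "finger_gap": finger opening in m.
Only numpy, scipy, OpenCV 4.12 (cv2) and the standard library are available. Lean on these libraries where they do the work, as an engineer would, in place of code of your own. Each camera call takes 0.05 s, during which the arm holds its last target. There are 200 camera calls.

## Working session

There is one attempt and no reset: what is moved stays moved. The work goes in short steps, Python scripts to look and compute and a tool call to move; the robot and the scene stay as the last step left them, time stands still between calls to the robot, and variables do not carry over. Pictures are saved under pics/ and viewed, about 8 in all and at most 12, crops included, and the job is handed in when it is done.

Besides the shell and the picture viewer there is one more tool, called after "Emit:" in YAML: its name, and indented under it one key for each argument. servo_tool: Moves the arm, as the interface text tells. Its arguments: {"type":"object","properties":{"targets":{"type":"array","items":{"type":"object","properties":{"xyz":{"type":"array","items":{"type":"number"}},"twist":{"type":"array","items":{"type":"number"}},"jaw":{"type":"number"}}}},"squeeze":{"type":"number"}},"required":["targets"]}

```bash
mkdir -p pics
cat > h.py <<'E'
import numpy as np, cv2
from workcell import env
from scipy.spatial.transform import Rotation as R
def rot(q):
    q=np.array(q,float)
    return q if q.shape==(3,3) else R.from_quat([q[1],q[2],q[3],q[0]]).as_matrix()
def shot(name,fn=None):
    c=env.read_camera(name)
    if fn: cv2.imwrite('pics/'+fn,c['color'][:,:,::-1])
    return c
def cloud(c):
    v,u=np.mgrid[0:480,0:640]; d=c['depth']
    p=np.stack([(u-c['cx'])/c['fx']*d,(v-c['cy'])/c['fy']*d,d],-1)
    w=p@rot(c['attitude']).T+np.array(c['eye']); w[d==0]=np.nan
    return w
def onplane(c,uv,z):
    uv=np.atleast_2d(uv); r=np.c_[(uv[:,0]-c['cx'])/c['fx'],(uv[:,1]-c['cy'])/c['fy'],np.ones(len(uv))]@rot(c['attitude']).T
    e=np.array(c['eye']); return e+r*((z-e[2])/r[:,2])[:,None]
E
python3 - <<'E'
from h import *
print(env.get_state())
for n in('top','side'):
    c=shot(n,n+'1.png'); np.savez(n+'1.npz',**c); print(n,c['eye'],c['attitude'],c['fx'],c['cx'],c['cy'])
E
```

```text
{'clock': 0.0, 'joint_pos': array([1.17936894e+00, 3.14013905e-01, 4.50001387e-02, 1.30360146e+00,
       1.70482383e-05, 1.43117227e+00]), 'qvel': array([ 7.39411616e-04, -1.38528016e-04,  7.58749436e-05, -9.05435745e-04,
       -1.45284903e-05,  4.99507009e-04]), 'tau': array([-1.10422036e-03, -4.80626464e+01,  2.98533797e+01,  1.92818017e-02,
       -2.21590808e-04, -2.07611157e-05]), 'tcp_pos': array([0.14308658, 0.55639536, 0.23040984]), 'orientation': array([ 4.44389437e-04,  7.90300514e-01,  6.12718753e-01, -7.93531009e-04]), 'wrist_force': array([ 0.5604769 , -0.83209587, -0.65271712]), 'ft_torque': array([ 0.01155817, -0.02441492,  0.02242713]), 'finger_gap': 0.0854654232883849}
top [ 0.27067413 -0.01818341  1.38792136] [-0.06521363  0.70672385 -0.70269666  0.0500598 ] 479.3279030648551 314.77570019335366 240.12917119836067
side [ 0.23937383 -0.87598321  1.18467404] [-0.32800186  0.93327081 -0.13945253  0.04442271] 565.1491745434536 322.552339211045 238.5504451520643
```

View pics/top1.png

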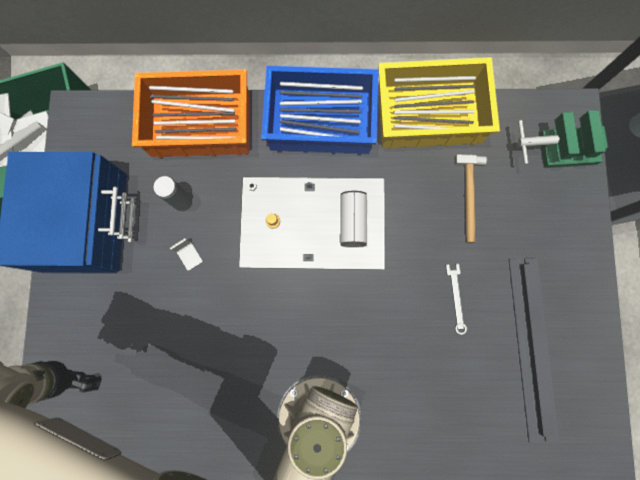

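View pics/side1.png

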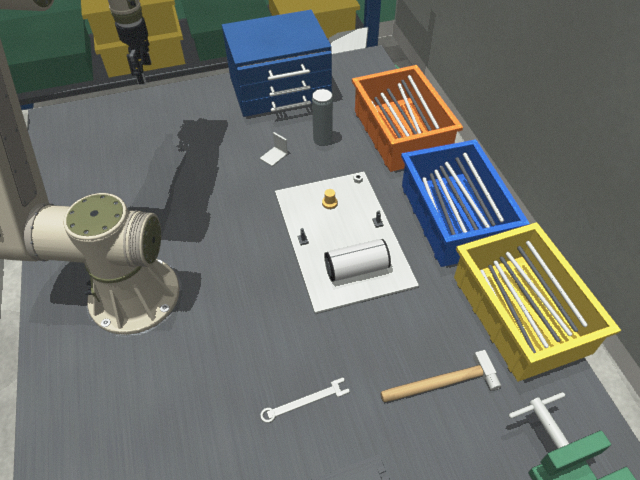

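Top view: white plate at cols 240–385, rows 178–268; posts at about (310,187) and (308,257); tube at (354,218), with its seam along the top; bush at (272,220). The tube has to roll image-left (about +y world). The side view agrees.

```bash
cat >> h.py <<'E'
def plate_rect(c):
    """plate outline (mask in the picture, cast on z=0.012)"""
    w=cloud(c); m=(abs(w[...,2]-.012)<.008)&(c['color'].min(-1)>130)
    m=cv2.morphologyEx(m.astype(np.uint8),cv2.MORPH_CLOSE,np.ones((5,5)))
    k=max(cv2.findContours(m,cv2.RETR_EXTERNAL,cv2.CHAIN_APPROX_NONE)[0],key=cv2.contourArea)[:,0]
    P=onplane(c,k,.012)[:,:2]; return cv2.minAreaRect((P*1000).astype(np.float32)),P
def boxes(c,zlo,zhi,reg):
    w=cloud(c); x0,x1,y0,y1=reg
    m=(w[...,2]>zlo)&(w[...,2]<zhi)&(w[...,0]>x0)&(w[...,0]<x1)&(w[...,1]>y0)&(w[...,1]<y1)
    n,l,s,ce=cv2.connectedComponentsWithStats(m.astype(np.uint8))
    out=[]
    for i in range(1,n):
        if s[i,4]>=4:
            p=w[l==i]; out.append((s[i,4],np.round(ce[i]),p.mean(0).round(4),p.min(0).round(4),p.max(0).round(4),p))
    return out
E
python3 - <<'E'
from h import *
for n in('top','side'):
    c=dict(np.load(n+'1.npz')); r,P=plate_rect(c); print(n,r,cv2.boxPoints(r).round(0).tolist())
    b=cv2.boxPoints(r)/1000; lo=b.min(0)-.01; hi=b.max(0)+.01
    for o in boxes(c,.03,.12,(lo[0],hi[0],lo[1],hi[1])):
        print(o[:5])
        if o[0]>400: 
            t=o[5]; t=t[t[:,2]>.070]; print('  tube top rect',cv2.minAreaRect((t[:,:2]*1000).astype(np.float32)), np.percentile(t[:,2],99))
            # cylinder fit: xy line with circle r=.038
            from scipy.optimize import least_squares
            f=lambda q:np.hypot((t[:,1]-q[0]-q[1]*(t[:,0]-t[:,0].mean())),t[:,2]-q[2])-.038
            s=least_squares(f,[t[:,1].mean(),0,.05],loss='soft_l1',f_scale=.002); print('  cyl y0,slope,z',s.x,'xmid',t[:,0].min(),t[:,0].max(),'rms',np.sqrt(np.mean(s.fun**2)))
E
```

```text
top ((551.2092895507812, 20.337844848632812), (421.113525390625, 272.62725830078125), 89.52467346191406) [[413.0, -189.0], [686.0, -191.0], [689.0, 230.0], [417.0, 232.0]]
(np.int32(27), array([309., 185.]), array([0.6534, 0.0305, 0.0493]), array([0.6498, 0.0237, 0.0303]), array([0.6584, 0.0379, 0.0624]))
(np.int32(1489), array([353., 219.]), array([ 0.5471, -0.0952,  0.0784]), array([ 0.4749, -0.1343,  0.0341]), array([ 0.6271, -0.0595,  0.0961]))
  tube top rect ((551.209228515625, -95.60279846191406), (67.37487030029297, 151.3740997314453), 89.46942901611328) 0.09200051555488226
  cyl y0,slope,z [-0.09655868 -0.00598024  0.04957489] xmid 0.4757556797929644 0.627080190034266 rms 0.0026026941876716894
(np.int32(101), array([271., 219.]), array([0.5496, 0.1359, 0.0546]), array([0.5347, 0.1217, 0.0321]), array([0.5648, 0.1507, 0.0643]))
(np.int32(20), array([307., 256.]), array([0.4439, 0.0329, 0.052 ]), array([0.4408, 0.0272, 0.0355]), array([0.4483, 0.0391, 0.0647]))
side ((554.079833984375, 23.2650146484375), (421.72894287109375, 271.06561279296875), 89.47115325927734) [[417.0, -18
[... 165 characters left out ...]
0.5692, 0.1531, 0.0638]))
(np.int32(46), array([378., 215.]), array([0.6577, 0.0308, 0.047 ]), array([0.6534, 0.0231, 0.0308]), array([0.6648, 0.041 , 0.0619]))
(np.int32(41), array([302., 233.]), array([0.4484, 0.0311, 0.0472]), array([0.4445, 0.0253, 0.0301]), array([0.4535, 0.0422, 0.065 ]))
(np.int32(1914), array([357., 259.]), array([ 0.5499, -0.1101,  0.074 ]), array([ 0.478 , -0.1357,  0.0304]), array([ 0.6293, -0.0573,  0.0952]))
  tube top rect ((553.8681640625, -98.27078247070312), (150.73097229003906, 72.05831146240234), 0.5120772123336792) 0.0913403644616672
  cyl y0,slope,z [-0.09440423 -0.00964263  0.04994351] xmid 0.4785698950864855 0.6293337086086372 rms 0.0026051358524768545
```

Emit:
servo_tool:
  targets:
    - {"xyz":[-0.02,0.02,0],"twist":[0,0,0.05],"jaw":1}
    - {"xyz":[-0.045,0.046,0],"twist":[0,0,0.16],"jaw":1}
    - {"xyz":[-0.07,0.072,0],"twist":[0,0,0.27],"jaw":1}
    - {"xyz":[-0.095,0.098,0],"twist":[0,0,0.38],"jaw":1}
    - {"xyz":[-0.12,0.124,0],"twist":[0,0,0.49],"jaw":1}
    - {"xyz":[-0.145,0.15,0],"twist":[0,0,0.6],"jaw":1}
    - {"xyz":[-0.17,0.176,0],"twist":[0,0,0.71],"jaw":1}
    - {"xyz":[-0.195,0.202,0],"twist":[0,0,0.82],"jaw":1}
    - {"xyz":[-0.22,0.228,0],"twist":[0,0,0.93],"jaw":1}
    - {"xyz":[-0.245,0.254,0],"twist":[0,0,1.04],"jaw":1}
    - {"xyz":[-0.265,0.274,0],"twist":[0,0,1.15],"jaw":1}
    - {"xyz":[-0.28,0.288,0],"twist":[0,0,1.26],"jaw":1}

```text
clock: 1.1
tcp_pos: [0.3532, 0.2118, 0.2311]
orientation: [0.0, 1.0, 0.026, -0.0]
wrist_force: [0.7, 0.7, 0.1]
finger_gap: 0.0855
```

```bash
cat >> h.py <<'E'
def tool(target,yaw):
    """shift+twist in the tool frame to world target, fingers straight down, tool x at yaw"""
    s=env.get_state(); T=rot(s['orientation']); c,n=np.cos(yaw),np.sin(yaw)
    D=np.array([[c,n,0],[n,-c,0],[0,0,-1]])
    print('t',round(s['clock'],2),'tcp',s['tcp_pos'].round(4),'F',s['wrist_force'].round(2),'x',T[:,0].round(4),'z',T[:,2].round(4))
    print('xyz',(T.T@(np.array(target)-s['tcp_pos'])).round(4),'twist',R.from_matrix(T.T@D).as_rotvec().round(4))
E
python3 -c "
from h import *
tool([.551,-.111,.13],-.009)"
```

```text
t 1.1 tcp [0.3532 0.2118 0.2311] F [0.68 0.73 0.08] x [ 9.987e-01  5.150e-02 -1.000e-04] z [-1.e-04 -4.e-04 -1.e+00]
xyz [0.1809 0.3325 0.1012] twist [0.0004 0.0001 0.0606]
```

Emit:
servo_tool:
  targets:
    - {"xyz":[0.018,0.03,0],"twist":[0,0,0.03],"jaw":1}
    - {"xyz":[0.038,0.064,0],"twist":[0,0,0.06],"jaw":1}
    - {"xyz":[0.058,0.098,0],"twist":[0,0,0.06],"jaw":1}
    - {"xyz":[0.078,0.132,0],"twist":[0,0,0.06],"jaw":1}
    - {"xyz":[0.098,0.166,0],"twist":[0,0,0.06],"jaw":1}
    - {"xyz":[0.116,0.2,0.01],"twist":[0,0,0.06],"jaw":1}
    - {"xyz":[0.134,0.234,0.03],"twist":[0,0,0.06],"jaw":1}
    - {"xyz":[0.152,0.268,0.05],"twist":[0,0,0.06],"jaw":1}
    - {"xyz":[0.168,0.3,0.075],"twist":[0,0,0.06],"jaw":1}
    - {"xyz":[0.178,0.324,0.095],"twist":[0,0,0.06],"jaw":1}
    - {"xyz":[0.18,0.332,0.101],"twist":[0,0,0.06],"jaw":1}
    - {"xyz":[0.18,0.332,0.101],"twist":[0,0,0.06],"jaw":1}

```text
clock: 2.1
tcp_pos: [0.5505, -0.1085, 0.1272]
orientation: [-0.001, 1.0, -0.002, -0.002]
wrist_force: [-0.6, 0.4, -0.2]
finger_gap: 0.0855
```

```bash
python3 -c "
from h import *
tool([.551,-.111,.080],-.009)
c=shot('side','side2.png'); cv2.imwrite('pics/side2c.png',cv2.resize(c['color'][130:330,220:460,::-1],None,fx=3,fy=3))"
```

```text
t 2.1 tcp [ 0.5505 -0.1085  0.1272] F [-0.59  0.35 -0.18] x [ 1.     -0.0044 -0.0049] z [-0.0049  0.0016 -1.    ]
xyz [0.0008 0.0026 0.0472] twist [-0.0016  0.0049  0.0046]
```

View pics/side2c.png

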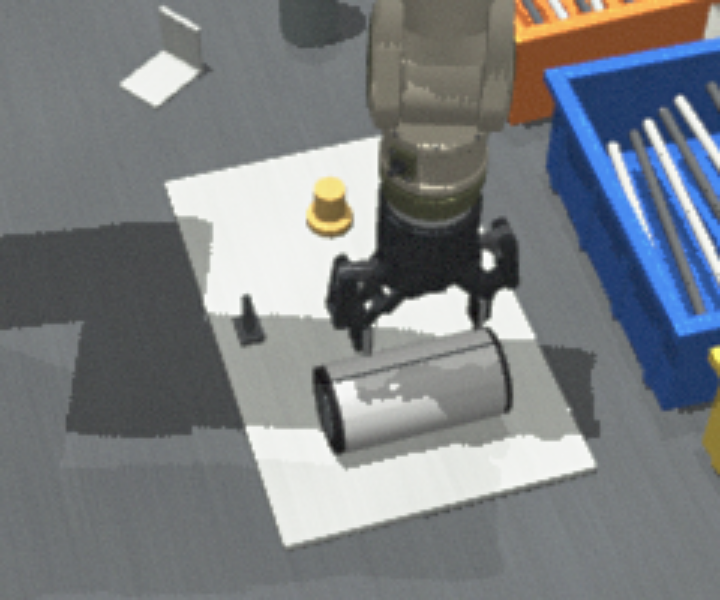

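The crop shows the two open fingertips (at about 365,345 and 480,320) over the tube near its seam, with one post visible at (250,325). I'll descend next, watching the force.

Emit:
servo_tool:
  targets:
    - {"xyz":[0,0.001,0.012],"twist":[-0.001,0.004,0.004],"jaw":1}
    - {"xyz":[0,0.002,0.026],"twist":[-0.001,0.004,0.004],"jaw":1}
    - {"xyz":[0,0.003,0.038],"twist":[-0.001,0.004,0.004],"jaw":1}
    - {"xyz":[0,0.003,0.045],"twist":[-0.001,0.004,0.004],"jaw":1}
    - {"xyz":[0,0.003,0.047],"twist":[-0.001,0.004,0.004],"jaw":1}
    - {"xyz":[0,0.003,0.048],"twist":[-0.001,0.004,0.004],"jaw":1}

```text
clock: 2.65
tcp_pos: [0.5516, -0.1088, 0.083]
orientation: [0.0, 1.0, -0.002, 0.002]
wrist_force: [0.6, -0.8, 0.3]
finger_gap: 0.0853
```

```bash
python3 -c "
from h import *
tool([.551,-.111,.076],-.009)"
```

```text
t 2.65 tcp [ 0.5516 -0.1088  0.083 ] F [ 0.59 -0.8   0.31] x [ 1.     -0.0036  0.0045] z [ 4.5e-03 -9.0e-04 -1.0e+00]
xyz [-0.0007  0.0022  0.007 ] twist [ 0.0008 -0.0045  0.0054]
```

Emit:
servo_tool:
  targets:
    - {"xyz":[0,0.002,0.001],"twist":[0.001,-0.004,0.004],"jaw":1}
    - {"xyz":[0,0.002,0.002],"twist":[0.001,-0.004,0.004],"jaw":1}
    - {"xyz":[0,0.002,0.003],"twist":[0.001,-0.004,0.004],"jaw":1}
    - {"xyz":[0,0.002,0.004],"twist":[0.001,-0.004,0.004],"jaw":1}
    - {"xyz":[0,0.002,0.005],"twist":[0.001,-0.004,0.004],"jaw":1}
    - {"xyz":[0,0.002,0.005],"twist":[0.001,-0.004,0.004],"jaw":1}

```text
clock: 3.15
tcp_pos: [0.5516, -0.1118, 0.0771]
orientation: [-0.0, 1.0, -0.005, -0.0]
wrist_force: [0.4, 0.5, -0.5]
finger_gap: 0.0856
```

```bash
python3 -c "
from h import *
tool([.551,-.111,.075],-.009)"
```

```text
t 3.15 tcp [ 0.5516 -0.1118  0.0771] F [ 0.36  0.54 -0.46] x [ 1.0e+00 -9.1e-03 -2.0e-04] z [-2.e-04  2.e-04 -1.e+00]
xyz [-0.0006 -0.0008  0.0021] twist [-0.0002  0.0002 -0.0001]
```

Emit:
servo_tool:
  targets:
    - {"xyz":[0,0,0.0005],"jaw":1}
    - {"xyz":[0,0,0.001],"jaw":1}
    - {"xyz":[0,0,0.0015],"jaw":1}
    - {"xyz":[0,0,0.002],"jaw":1}
    - {"xyz":[0,0,0.0025],"jaw":1}
    - {"xyz":[0,0,0.0025],"jaw":1}

```text
schema error: expected keys xyz, twist, jaw
```

Emit:
servo_tool:
  targets:
    - {"xyz":[0,0,0.0005],"twist":[0,0,0],"jaw":1}
    - {"xyz":[0,0,0.001],"twist":[0,0,0],"jaw":1}
    - {"xyz":[0,0,0.0015],"twist":[0,0,0],"jaw":1}
    - {"xyz":[0,0,0.002],"twist":[0,0,0],"jaw":1}
    - {"xyz":[0,0,0.0025],"twist":[0,0,0],"jaw":1}
    - {"xyz":[0,0,0.0025],"twist":[0,0,0],"jaw":1}

```text
clock: 3.65
tcp_pos: [0.5516, -0.1118, 0.0747]
orientation: [-0.0, 1.0, -0.005, -0.0]
wrist_force: [-0.5, 0.1, -0.1]
finger_gap: 0.0852
```

Emit:
servo_tool:
  targets:
    - {"xyz":[0,0,0.0005],"twist":[0,0,0],"jaw":1}
    - {"xyz":[0,0,0.0008],"twist":[0,0,0],"jaw":1}
    - {"xyz":[0,0,0.001],"twist":[0,0,0],"jaw":1}

```text
clock: 3.9
tcp_pos: [0.5517, -0.1118, 0.0738]
orientation: [-0.0, 1.0, -0.004, 0.0]
wrist_force: [-0.1, 0.5, 1.2]
finger_gap: 0.0856
```

Emit:
servo_tool:
  targets:
    - {"xyz":[0,0,0.0005],"twist":[0,0,0],"jaw":1}
    - {"xyz":[0,0,0.0005],"twist":[0,0,0],"jaw":1}

```text
clock: 4.07
tcp_pos: [0.5518, -0.112, 0.0736]
orientation: [0.0, 1.0, -0.005, 0.0]
wrist_force: [-1.7, -1.0, 2.7]
finger_gap: 0.085
```

Emit:
servo_tool:
  targets:
    - {"xyz":[0,-0.001,0.0006],"twist":[0,0,0],"jaw":1}
    - {"xyz":[0,-0.004,0.0008],"twist":[0,0,0],"jaw":1}
    - {"xyz":[0,-0.008,0.0008],"twist":[0,0,0],"jaw":1}
    - {"xyz":[0,-0.013,0.0008],"twist":[0,0,0],"jaw":1}
    - {"xyz":[0,-0.018,0.0008],"twist":[0,0,0],"jaw":1}
    - {"xyz":[0,-0.023,0.0008],"twist":[0,0,0],"jaw":1}
    - {"xyz":[0,-0.028,0.0008],"twist":[0,0,0],"jaw":1}

```text
clock: 4.65
tcp_pos: [0.5521, -0.084, 0.0746]
orientation: [0.001, 1.0, -0.005, 0.001]
wrist_force: [-5.0, -0.3, 15.9]
finger_gap: 0.0854
```

Emit:
servo_tool:
  targets:
    - {"xyz":[0,-0.005,0],"twist":[0,0,0],"jaw":1}
    - {"xyz":[0,-0.01,0],"twist":[0,0,0],"jaw":1}
    - {"xyz":[0,-0.015,0],"twist":[0,0,0],"jaw":1}
    - {"xyz":[0,-0.019,0],"twist":[0,0,0],"jaw":1}
    - {"xyz":[0,-0.022,0],"twist":[0,0,0],"jaw":1}
    - {"xyz":[0,-0.023,0],"twist":[0,0,0],"jaw":1}
    - {"xyz":[0,-0.023,0],"twist":[0,0,0],"jaw":1}

```text
clock: 5.23
tcp_pos: [0.5523, -0.0606, 0.0745]
orientation: [0.0, 1.0, -0.004, 0.001]
wrist_force: [-5.0, 0.4, 14.3]
finger_gap: 0.0855
```

```bash
cat >> h.py <<'E'
def tube(c,yn):
    """tube y at the plate's middle and slope dy/dx from its upper surface near y=yn, brightness ignored"""
    from scipy.optimize import least_squares
    w=cloud(c); m=(w[...,2]>.045)&(w[...,2]<.0925)&(abs(w[...,0]-.5515)<.085)&(abs(w[...,1]-yn)<.055)
    t=w[m]
    for _ in range(3):
        f=lambda q:np.hypot(t[:,1]-q[0]-q[1]*(t[:,0]-.5515),t[:,2]-q[2])-.038
        s=least_squares(f,[yn,-.008,.05],loss='soft_l1',f_scale=.0015); t=t[abs(s.fun)<.006]
    print('tube y,slope,z',s.x.round(4),'n',len(t),'x',t[:,0].min().round(4),t[:,0].max().round(4))
E
python3 -c "
from h import *
tool([.551,-.111,.074],-.009)
c=shot('side','side3.png'); tube(c,-.072); cv2.imwrite('pics/side3c.png',cv2.resize(c['color'][130:330,220:460,::-1],None,fx=3,fy=3))"
```

```text
t 5.23 tcp [ 0.5523 -0.0606  0.0745] F [-5.02  0.4  14.25] x [ 1.     -0.0087  0.0013] z [ 1.3e-03 -6.0e-04 -1.0e+00]
xyz [-0.0009  0.0504  0.0005] twist [ 0.0006 -0.0013  0.0003]
tube y,slope,z [-0.0681 -0.0066  0.05  ] n 1610 x 0.4791 0.6305
```

View pics/side3c.png

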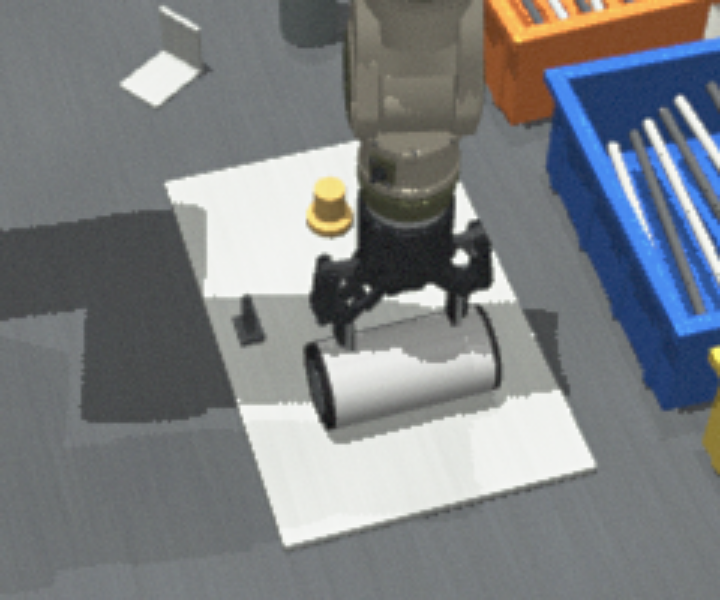

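Fingers still on the tube's top (tips at 345,340 and 458,315), tube rolled square by 26 mm for 51 mm of tool travel, so no slip. I'll re-grip further back and repeat.

Emit:
servo_tool:
  targets:
    - {"xyz":[0,0,-0.002],"twist":[0,0,0],"jaw":1}
    - {"xyz":[0,0,-0.006],"twist":[0,0,0],"jaw":1}
    - {"xyz":[0,0.004,-0.01],"twist":[0,0,0],"jaw":1}
    - {"xyz":[0,0.012,-0.011],"twist":[0,0,0],"jaw":1}
    - {"xyz":[0,0.019,-0.01],"twist":[0,0,0],"jaw":1}
    - {"xyz":[0,0.022,-0.007],"twist":[0,0,0],"jaw":1}
    - {"xyz":[0,0.022,-0.004],"twist":[0,0,0],"jaw":1}
    - {"xyz":[0,0.022,-0.002],"twist":[0,0,0],"jaw":1}
    - {"xyz":[0,0.022,-0.001],"twist":[0,0,0],"jaw":1}
    - {"xyz":[0,0.022,-0.0006],"twist":[0,0,0],"jaw":1}
    - {"xyz":[0,0.022,-0.0006],"twist":[0,0,0],"jaw":1}

```text
clock: 6.2
tcp_pos: [0.5518, -0.0832, 0.074]
orientation: [0.0, 1.0, -0.005, 0.0]
wrist_force: [-4.0, -0.7, 8.9]
finger_gap: 0.0855
```

Emit:
servo_tool:
  targets:
    - {"xyz":[0,-0.001,0],"twist":[0,0,0],"jaw":1}
    - {"xyz":[0,-0.004,0],"twist":[0,0,0],"jaw":1}
    - {"xyz":[0,-0.009,0],"twist":[0,0,0],"jaw":1}
    - {"xyz":[0,-0.015,0],"twist":[0,0,0],"jaw":1}
    - {"xyz":[0,-0.021,0],"twist":[0,0,0],"jaw":1}
    - {"xyz":[0,-0.028,0],"twist":[0,0,0],"jaw":1}
    - {"xyz":[0,-0.035,0],"twist":[0,0,0],"jaw":1}
    - {"xyz":[0,-0.042,0],"twist":[0,0,0],"jaw":1}
    - {"xyz":[0,-0.048,0],"twist":[0,0,0],"jaw":1}
    - {"xyz":[0,-0.052,0],"twist":[0,0,0],"jaw":1}
    - {"xyz":[0,-0.054,0],"twist":[0,0,0],"jaw":1}
    - {"xyz":[0,-0.054,0],"twist":[0,0,0],"jaw":1}

```text
clock: 7.2
tcp_pos: [0.5522, -0.028, 0.074]
orientation: [-0.0, 1.0, -0.004, 0.0]
wrist_force: [-4.0, 0.7, 9.5]
finger_gap: 0.0854
```

```bash
python3 -c "
from h import *
tool([.551,-.029,.074],-.009)
c=shot('side'); tube(c,-.041)"
```

```text
t 7.2 tcp [ 0.5522 -0.028   0.074 ] F [-4.04  0.66  9.52] x [ 1.0e+00 -8.2e-03  3.0e-04] z [ 3.e-04  4.e-04 -1.e+00]
xyz [-0.0012  0.001  -0.    ] twist [-0.0004 -0.0003  0.0008]
tube y,slope,z [-0.0404 -0.0106  0.05  ] n 1579 x 0.4789 0.631
```

Emit:
servo_tool:
  targets:
    - {"xyz":[0,0,-0.002],"twist":[0,0,0],"jaw":1}
    - {"xyz":[0,0,-0.006],"twist":[0,0,0],"jaw":1}
    - {"xyz":[0,0.004,-0.01],"twist":[0,0,0],"jaw":1}
    - {"xyz":[0,0.013,-0.011],"twist":[0,0,0],"jaw":1}
    - {"xyz":[0,0.022,-0.01],"twist":[0,0,0],"jaw":1}
    - {"xyz":[0,0.027,-0.007],"twist":[0,0,0],"jaw":1}
    - {"xyz":[0,0.027,-0.004],"twist":[0,0,0],"jaw":1}
    - {"xyz":[0,0.027,-0.002],"twist":[0,0,0],"jaw":1}
    - {"xyz":[0,0.027,-0.001],"twist":[0,0,0],"jaw":1}
    - {"xyz":[0,0.027,0],"twist":[0,0,0],"jaw":1}
    - {"xyz":[0,0.027,0],"twist":[0,0,0],"jaw":1}

```text
clock: 8.17
tcp_pos: [0.552, -0.0561, 0.0739]
orientation: [0.0, 1.0, -0.005, -0.0]
wrist_force: [-2.8, -0.7, 8.8]
finger_gap: 0.0853
```

Emit:
servo_tool:
  targets:
    - {"xyz":[0,-0.001,0],"twist":[0,0,0],"jaw":1}
    - {"xyz":[0,-0.004,0],"twist":[0,0,0],"jaw":1}
    - {"xyz":[0,-0.009,0],"twist":[0,0,0],"jaw":1}
    - {"xyz":[0,-0.015,0],"twist":[0,0,0],"jaw":1}
    - {"xyz":[0,-0.022,0],"twist":[0,0,0],"jaw":1}
    - {"xyz":[0,-0.03,0],"twist":[0,0,0],"jaw":1}
    - {"xyz":[0,-0.038,0],"twist":[0,0,0],"jaw":1}
    - {"xyz":[0,-0.045,0],"twist":[0,0,0],"jaw":1}
    - {"xyz":[0,-0.051,0],"twist":[0,0,0],"jaw":1}
    - {"xyz":[0,-0.056,0],"twist":[0,0,0],"jaw":1}
    - {"xyz":[0,-0.058,0],"twist":[0,0,0],"jaw":1}
    - {"xyz":[0,-0.058,0],"twist":[0,0,0],"jaw":1}

```text
clock: 9.17
tcp_pos: [0.5524, 0.0032, 0.0738]
orientation: [-0.0, 1.0, -0.004, 0.0]
wrist_force: [-2.5, 0.4, 8.2]
finger_gap: 0.0855
```

```bash
python3 -c "
from h import *
tool([.551,0.003,.074],-.009)
c=shot('side'); tube(c,-.011)"
```

```text
t 9.17 tcp [0.5524 0.0032 0.0738] F [-2.52  0.39  8.22] x [ 1.e+00 -8.e-03  1.e-04] z [ 1.e-04  6.e-04 -1.e+00]
xyz [-0.0014  0.0002 -0.0002] twist [-0.0006 -0.0001  0.001 ]
tube y,slope,z [-0.0104 -0.0051  0.0501] n 1546 x 0.4794 0.6306
```

Emit:
servo_tool:
  targets:
    - {"xyz":[0,0,-0.002],"twist":[0,0,0],"jaw":1}
    - {"xyz":[0,0,-0.006],"twist":[0,0,0],"jaw":1}
    - {"xyz":[0,0.004,-0.01],"twist":[0,0,0],"jaw":1}
    - {"xyz":[0,0.013,-0.011],"twist":[0,0,0],"jaw":1}
    - {"xyz":[0,0.023,-0.01],"twist":[0,0,0],"jaw":1}
    - {"xyz":[0,0.028,-0.007],"twist":[0,0,0],"jaw":1}
    - {"xyz":[0,0.028,-0.004],"twist":[0,0,0],"jaw":1}
    - {"xyz":[0,0.028,-0.002],"twist":[0,0,0],"jaw":1}
    - {"xyz":[0,0.028,-0.001],"twist":[0,0,0],"jaw":1}
    - {"xyz":[0,0.028,0],"twist":[0,0,0],"jaw":1}
    - {"xyz":[0,0.028,0],"twist":[0,0,0],"jaw":1}

```text
clock: 10.13
tcp_pos: [0.5522, -0.026, 0.0739]
orientation: [0.0, 1.0, -0.005, -0.0]
wrist_force: [-3.3, 0.5, 8.7]
finger_gap: 0.0855
```

Emit:
servo_tool:
  targets:
    - {"xyz":[0,-0.001,0],"twist":[0,0,0],"jaw":1}
    - {"xyz":[0,-0.004,0],"twist":[0,0,0],"jaw":1}
    - {"xyz":[0,-0.009,0],"twist":[0,0,0],"jaw":1}
    - {"xyz":[0,-0.015,0],"twist":[0,0,0],"jaw":1}
    - {"xyz":[0,-0.022,0],"twist":[0,0,0],"jaw":1}
    - {"xyz":[0,-0.03,0],"twist":[0,0,0],"jaw":1}
    - {"xyz":[0,-0.037,0],"twist":[0,0,0],"jaw":1}
    - {"xyz":[0,-0.044,0],"twist":[0,0,0],"jaw":1}
    - {"xyz":[0,-0.05,0],"twist":[0,0,0],"jaw":1}
    - {"xyz":[0,-0.054,0],"twist":[0,0,0],"jaw":1}
    - {"xyz":[0,-0.056,0],"twist":[0,0,0],"jaw":1}
    - {"xyz":[0,-0.056,0],"twist":[0,0,0],"jaw":1}

```text
clock: 11.13
tcp_pos: [0.5527, 0.0312, 0.0739]
orientation: [-0.0, 1.0, -0.004, 0.0]
wrist_force: [-3.0, 0.2, 8.2]
finger_gap: 0.0852
```

```bash
python3 -c "
from h import *
tool([.551,0.003,.074],-.009)
c=shot('side'); tube(c,.018);c=shot('top'); tube(c,.018)
c=shot('top','top4.png')"
```

```text
t 11.13 tcp [0.5527 0.0312 0.0739] F [-3.01  0.23  8.21] x [ 1.e+00 -8.e-03  1.e-04] z [ 1.e-04  6.e-04 -1.e+00]
xyz [-0.0015  0.0282 -0.0001] twist [-0.0006 -0.0001  0.001 ]
tube y,slope,z [ 0.0185 -0.0063  0.0502] n 1502 x 0.48 0.6317
tube y,slope,z [ 0.0165 -0.0115  0.0506] n 236 x 0.4766 0.626
```

View pics/top4.png

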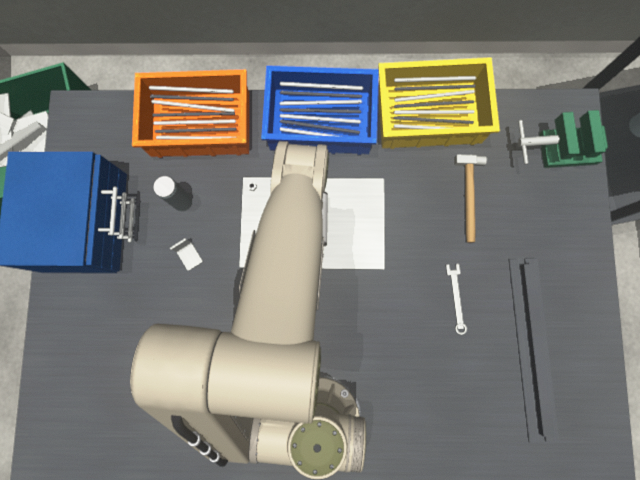

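The arm hides the posts in the top view (only a sliver of tube is visible at col 325), but the side camera still fits the tube at y=0.0185 against a line of about 0.031. I'll do a shorter last stroke, then clear off and measure with both cameras.

Emit:
servo_tool:
  targets:
    - {"xyz":[0,0,-0.002],"twist":[0,0,0],"jaw":1}
    - {"xyz":[0,0,-0.006],"twist":[0,0,0],"jaw":1}
    - {"xyz":[0,0.004,-0.01],"twist":[0,0,0],"jaw":1}
    - {"xyz":[0,0.01,-0.011],"twist":[0,0,0],"jaw":1}
    - {"xyz":[0,0.016,-0.01],"twist":[0,0,0],"jaw":1}
    - {"xyz":[0,0.019,-0.007],"twist":[0,0,0],"jaw":1}
    - {"xyz":[0,0.019,-0.004],"twist":[0,0,0],"jaw":1}
    - {"xyz":[0,0.019,-0.002],"twist":[0,0,0],"jaw":1}
    - {"xyz":[0,0.019,-0.001],"twist":[0,0,0],"jaw":1}
    - {"xyz":[0,0.019,0],"twist":[0,0,0],"jaw":1}
    - {"xyz":[0,0.019,0],"twist":[0,0,0],"jaw":1}

```text
clock: 12.2
tcp_pos: [0.5526, 0.0111, 0.0746]
orientation: [0.0, 1.0, -0.005, 0.0]
wrist_force: [-4.8, -0.3, 14.4]
finger_gap: 0.0852
```

Emit:
servo_tool:
  targets:
    - {"xyz":[0,-0.001,0],"twist":[0,0,0],"jaw":1}
    - {"xyz":[0,-0.003,0],"twist":[0,0,0],"jaw":1}
    - {"xyz":[0,-0.006,0],"twist":[0,0,0],"jaw":1}
    - {"xyz":[0,-0.009,0],"twist":[0,0,0],"jaw":1}
    - {"xyz":[0,-0.012,0],"twist":[0,0,0],"jaw":1}
    - {"xyz":[0,-0.015,0],"twist":[0,0,0],"jaw":1}
    - {"xyz":[0,-0.018,0],"twist":[0,0,0],"jaw":1}
    - {"xyz":[0,-0.021,0],"twist":[0,0,0],"jaw":1}
    - {"xyz":[0,-0.023,0],"twist":[0,0,0],"jaw":1}
    - {"xyz":[0,-0.024,0],"twist":[0,0,0],"jaw":1}
    - {"xyz":[0,-0.024,0],"twist":[0,0,0],"jaw":1}
    - {"xyz":[0,-0.024,0],"twist":[0,0,0],"jaw":1}

```text
clock: 13.2
tcp_pos: [0.5528, 0.0354, 0.0746]
orientation: [0.0, 1.0, -0.004, 0.0]
wrist_force: [-5.5, 0.5, 13.8]
finger_gap: 0.0854
```

Emit:
servo_tool:
  targets:
    - {"xyz":[0,0,-0.002],"twist":[0,0,0],"jaw":1}
    - {"xyz":[0,0,-0.006],"twist":[0,0,0],"jaw":1}
    - {"xyz":[0,0,-0.02],"twist":[0,0,0],"jaw":1}
    - {"xyz":[0,0,-0.04],"twist":[0,0,0],"jaw":1}
    - {"xyz":[0,0,-0.065],"twist":[0,0,0],"jaw":1}
    - {"xyz":[0,0,-0.09],"twist":[0,0,0],"jaw":1}
    - {"xyz":[0,0.025,-0.11],"twist":[0,0,0],"jaw":1}
    - {"xyz":[0,0.055,-0.12],"twist":[0,0,0],"jaw":1}
    - {"xyz":[0,0.09,-0.12],"twist":[0,0,0],"jaw":1}
    - {"xyz":[0,0.125,-0.12],"twist":[0,0,0],"jaw":1}
    - {"xyz":[0,0.16,-0.12],"twist":[0,0,0],"jaw":1}
    - {"xyz":[0,0.19,-0.12],"twist":[0,0,0],"jaw":1}

```text
clock: 14.2
tcp_pos: [0.5511, -0.1568, 0.1928]
orientation: [0.0, 1.0, -0.005, -0.0]
wrist_force: [1.2, -0.5, -0.8]
finger_gap: 0.0854
```

Emit:
servo_tool:
  targets:
    - {"xyz":[0,0.03,0],"twist":[0,0,0],"jaw":1}
    - {"xyz":[0,0.06,0],"twist":[0,0,0],"jaw":1}
    - {"xyz":[0,0.08,0],"twist":[0,0,0],"jaw":1}
    - {"xyz":[0,0.08,0],"twist":[0,0,0],"jaw":1}

```text
clock: 14.53
tcp_pos: [0.5504, -0.2389, 0.1922]
orientation: [0.0, 1.0, -0.007, -0.0]
wrist_force: [0.8, -0.9, 0.4]
finger_gap: 0.0857
```

```bash
cat > m.py <<'E'
from h import *
import sys
k=sys.argv[1]
for n in('top','side'):
    c=shot(n,n+k+'.png'); np.savez(n+k+'.npz',**c); r,P=plate_rect(c); print(n,r)
    b=cv2.boxPoints(r)/1000; lo=b.min(0)-.01; hi=b.max(0)+.01
    for o in boxes(c,.03,.12,(lo[0],hi[0],lo[1],hi[1])): print(o[:5])
    tube(c,.031)
    I=c['color'][150:300,210:410,::-1] if n=='top' else c['color'][150:300,250:450,::-1]
    cv2.imwrite(f'pics/{n}{k}c.png',cv2.resize(I,None,fx=4,fy=4))
E
python3 m.py 5
```

```text
top ((552.6351318359375, 21.92388916015625), (269.699462890625, 419.9764709472656), 0.0626368522644043)
(np.int32(27), array([309., 185.]), array([0.6533, 0.0307, 0.0499]), array([0.6502, 0.0237, 0.0308]), array([0.6577, 0.0379, 0.0651]))
(np.int32(1464), array([309., 218.]), array([0.5477, 0.0269, 0.0786]), array([ 0.4759, -0.0091,  0.0312]), array([0.6282, 0.0657, 0.0976]))
(np.int32(103), array([271., 219.]), array([0.5495, 0.1357, 0.0547]), array([0.535 , 0.1219, 0.0305]), array([0.5661, 0.1508, 0.0648]))
(np.int32(20), array([307., 256.]), array([0.444 , 0.0329, 0.0509]), array([0.4409, 0.0271, 0.033 ]), array([0.4481, 0.0393, 0.0605]))
tube y,slope,z [ 0.028  -0.0047  0.0495] n 1379 x 0.4766 0.6282
side ((552.8038330078125, 23.930526733398438), (423.85943603515625, 269.5276794433594), 89.67163848876953)
(np.int32(144), array([329., 196.]), array([0.5537, 0.1335, 0.0502]), array([0.5409, 0.1198, 0.0302]), array([0.5704, 0.1535, 0.0644]))
(np.int32(1574), array([340., 223.]), array([0.5449, 0.0137, 0.0734]), array([ 0.4796, -0.0127,  0.0302]), array([0.6301, 0.068 , 0.0932]))
(np.int32(40), array([302., 233.]), array([0.4482, 0.031 , 0.0477]), array([0.4445, 0.0254, 0.0301]), array([0.4528, 0.0398, 0.0653]))
tube y,slope,z [ 0.0305 -0.0074  0.0501] n 1373 x 0.4802 0.6301
```

View pics/top5c.png

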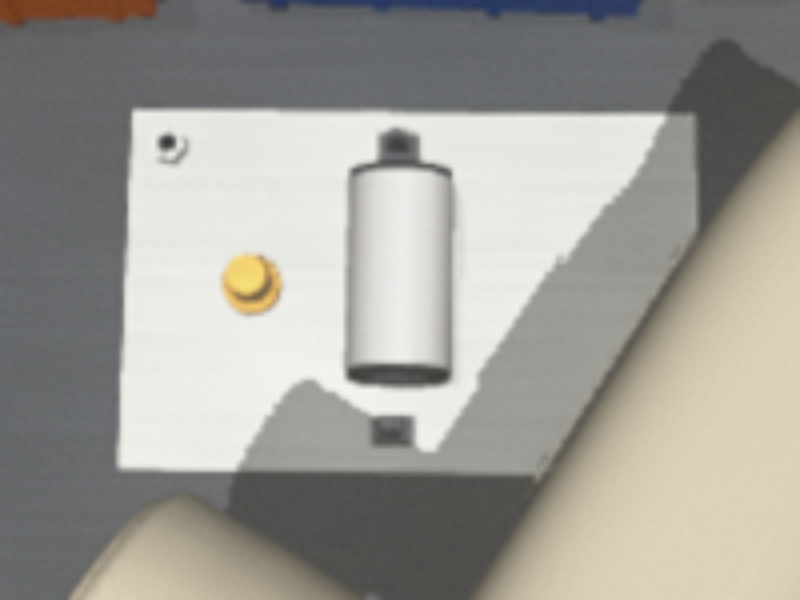

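View pics/side5c.png

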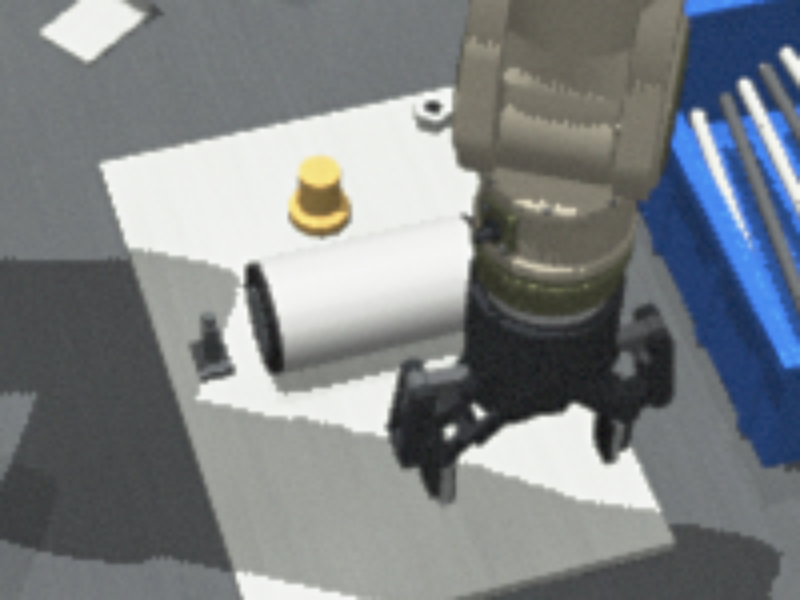

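Top crop: tube at cols 346–453, with the far post foot at (399,147) and the near one at (393,431). The bush and nut are where they were. The side crop shows the same, with the far post behind the wrist. The depth fits disagree (3.8 mm short by top, 0.5 mm by side), so I'll measure with colour edges and rays.

```bash
cat > e.py <<'E'
from h import *
import sys
k=sys.argv[1]
g=lambda c:c['color'].astype(float).mean(-1)
a=dict(np.load('top1.npz')); b=dict(np.load(f'top{k}.npz')); G=g(a); T=g(b)
np.set_printoptions(linewidth=200)
line=[]
for nm,(v0,v1,u0,u1) in dict(far=(180,194,300,319),near=(251,265,299,318)).items():
    W=G[v0:v1,u0:u1]; bg=np.percentile(W,85); wt=np.clip((bg-W)/bg-.12,0,None)
    vv,uu=np.mgrid[v0:v1,u0:u1]
    cols=wt.sum(0); print(nm,'cols',u0,cols.round(1)); print('rows',v0,wt.sum(1).round(1))
    uc=(uu*wt).sum()/wt.sum(); vc=(vv*wt).sum()/wt.sum()
    print(nm,uc.round(2),vc.round(2),[onplane(a,[uc,vc],z)[0,:2].round(4) for z in(.014,.03,.06)])
# tube limbs: strongest dark gradient either side, per row
for v in range(196,240,6):
    r=T[v:v+6,285:335].mean(0); d=np.gradient(r)
    if v in(208,): print(r.round(0))
    e=np.array(b['eye'])
    def sub(i): 
        s=d[i-1:i+2]; return 285+i+(.5*(s[0]-s[2])/(s[0]-2*s[1]+s[2]))
    L=5+np.argmin(d[5:20]); Rr=28+np.argmax(d[28:45]); l,q=sub(L),sub(Rr)
    X=onplane(b,[[l,v+2.5],[q,v+2.5]],.05)
    al=np.arctan2(X[:,1]-e[1],e[2]-.05).mean(); y=e[1]+np.tan(al)*(e[2]-.05)
    dist=(e[2]-.05)/np.cos(al); hw=np.diff(np.arctan2(X[:,1]-e[1],e[2]-.05))[0]/2
    print(v,round(l,2),round(q,2),'x',X[:,0].mean().round(3),'y',y.round(4),'radius',abs(np.sin(hw)*dist).round(4))
E
python3 e.py 5
```

```text
far cols 300 [0.  0.  0.  0.  0.5 2.3 3.  3.6 4.  4.  3.8 3.5 2.9 2.7 1.8 0.  0.  0.  0. ]
rows 180 [0.  0.  0.9 2.5 4.2 4.7 4.8 4.6 4.  3.4 2.8 0.4 0.  0. ]
far 309.23 186.35 [array([0.6582, 0.0298]), array([0.6537, 0.0293]), array([0.6452, 0.0282])]
near cols 299 [0.  0.  0.  0.  1.4 2.4 2.7 2.8 2.9 3.  2.9 3.  2.8 2.4 1.  0.  0.  0.  0. ]
rows 251 [0.  0.  0.  3.2 3.8 3.8 4.2 4.2 3.8 3.4 0.7 0.  0.  0. ]
near 307.94 257.15 [array([0.447 , 0.0316]), array([0.4449, 0.031 ]), array([0.4411, 0.0299])]
196 296.32 323.3 x 0.612 y 0.0266 radius 0.0387
202 296.26 323.3 x 0.594 y 0.0265 radius 0.0387
[231. 232. 231. 231. 231. 232. 232. 232. 232. 233. 234. 196. 154. 161. 179. 193. 202. 209. 218. 222. 225. 228. 231. 233. 234. 236. 235. 234. 230. 227. 223. 220. 215. 205. 195. 182. 164. 146. 196.
 216. 216. 227. 231. 231. 231. 231. 231. 231. 231. 230.]
208 295.99 322.93 x 0.577 y 0.0272 radius 0.0385
214 295.91 322.9 x 0.559 y 0.0272 radius 0.0385
220 295.85 322.97 x 0.542 y 0.0271 radius 0.0386
226 295.77 322.96 x 0.524 y 0.027 radius 0.0386
232 295.76 322.97 x 0.507 y 0.0269 radius 0.0386
238 295.75 322.8 x 0.49 y 0.027 radius 0.0383
```

The edge rays from the top view put the tube about 3.5 mm short, with the fitted radius right at 38.5 mm. I'll take a closer look with the wrist camera from above.

Emit:
servo_tool:
  targets:
    - {"xyz":[0,-0.01,-0.02],"twist":[0,0,0],"jaw":1}
    - {"xyz":[0,-0.03,-0.045],"twist":[0,0,0],"jaw":1}
    - {"xyz":[0,-0.055,-0.07],"twist":[0,0,0],"jaw":1}
    - {"xyz":[0,-0.085,-0.095],"twist":[0,0,0],"jaw":1}
    - {"xyz":[0,-0.115,-0.12],"twist":[0,0,0],"jaw":1}
    - {"xyz":[0,-0.145,-0.14],"twist":[0,0,0],"jaw":1}
    - {"xyz":[0,-0.175,-0.15],"twist":[0,0,0],"jaw":1}
    - {"xyz":[0,-0.205,-0.15],"twist":[0,0,0],"jaw":1}
    - {"xyz":[0,-0.23,-0.15],"twist":[0,0,0],"jaw":1}
    - {"xyz":[0,-0.25,-0.15],"twist":[0,0,0],"jaw":1}
    - {"xyz":[0,-0.25,-0.15],"twist":[0,0,0],"jaw":1}
    - {"xyz":[0,-0.25,-0.15],"twist":[0,0,0],"jaw":1}

```text
clock: 15.63
tcp_pos: [0.5522, 0.0174, 0.3432]
orientation: [-0.0, 1.0, -0.002, -0.0]
wrist_force: [-0.8, -0.2, -1.0]
finger_gap: 0.0853
```

```bash
python3 -c "
from h import *
c=shot('wrist','w6.png'); np.savez('w6.npz',**c); print(c['eye'],rot(c['attitude']).round(3),c['fx'])
tool([.551,0.0,.3],-.009)"
```

```text
[0.55202238 0.08306306 0.48531495] [[ 1.    -0.004 -0.002]
 [-0.004 -0.965 -0.261]
 [-0.     0.261 -0.965]] 338.89775438143954
t 15.68 tcp [0.5524 0.0163 0.3431] F [ 0.14 -0.09 -0.31] x [ 1.0e+00 -6.5e-03 -2.0e-04] z [-2.e-04 -1.e-04 -1.e+00]
xyz [-0.0013  0.0163  0.0431] twist [0.0001 0.0002 0.0025]
```

View pics/w6.png

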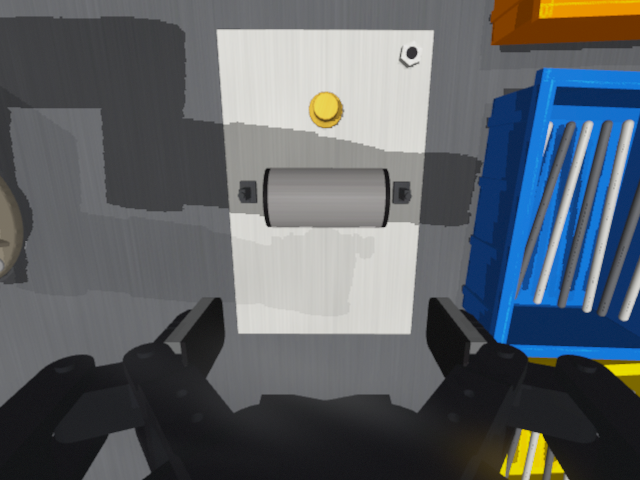

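Wrist view: tube at cols 264–389, rows 168–227; post feet at about (248,191) and (402,192). I'll measure by rays here.

```bash
cat > w.py <<'E'
from h import *
import sys
c=dict(np.load(sys.argv[1])); dv=int(sys.argv[2]) if len(sys.argv)>2 else 0
C=c['color'].astype(float).mean(-1); e=np.array(c['eye'])
for nm,(u0,u1) in dict(near=(236,259),far=(392,413)).items():
    v0,v1=174+dv,210+dv
    W=C[v0:v1,u0:u1]; m=(W<100).astype(np.uint8)
    n,l,s,ce=cv2.connectedComponentsWithStats(m); i=1+np.argmax(s[1:,4]); x,y,w,h=s[i,:4]
    # subpixel top/bottom edge of foot by half-level crossing
    top,bot=[],[]
    for u in range(x+3,x+w-3):
        col=C[:,u0+u]
        d=np.gradient(cv2.GaussianBlur(col[:,None],(1,3),0)[:,0]); t=v0+y; b=v0+y+h
        def pk(i,s): 
            j=i-3+np.argmin(s*d[i-3:i+4]); q=d[j-1:j+2]; return j+.5*(q[0]-q[2])/(q[0]-2*q[1]+q[2])
        top.append(pk(t,1)); bot.append(pk(b,-1))
    t,b=np.median(top),np.median(bot); uc=u0+x+(w-1)/2
    P=onplane(c,[[uc,t],[uc,b]],.014)
    print(nm,'foot u',u0+x,w,'v',t.round(2),b.round(2),'y',P[:,1].round(4),'mid',P[:,1].mean().round(4),'x',P[0,0].round(4))
for u in range(272,384,16):
    r=C[:,u:u+8].mean(1); d=np.gradient(r); a=155+dv+np.argmin(d[155+dv:182+dv]); b=212+dv+np.argmax(d[212+dv:240+dv])
    sub=lambda i:i+.5*(d[i-1]-d[i+1])/(d[i-1]-2*d[i]+d[i+1])
    X=onplane(c,[[u+3.5,sub(a)],[u+3.5,sub(b)]],.05); al=np.arctan2(X[:,1]-e[1],e[2]-.05)
    y=e[1]+np.tan(al.mean())*(e[2]-.05); print('tube',X[0,0].round(3),sub(a).round(2),sub(b).round(2),'y',y.round(4),'r',abs(np.sin(np.diff(al)[0]/2)*(e[2]-.05)/np.cos(al.mean())).round(4))
w=cloud(c); 
for nm,(u0,u1) in dict(near=(236,262),far=(390,415)).items():
    p=w[170+dv:215+dv,u0:u1].reshape(-1,3); p=p[(p[:,2]>.04)&(p[:,2]<.075)]; print(nm,'upper part',len(p),np.nanmean(p,0).round(4),p.min(0).round(4),p.max(0).round(4)) if len(p) else 0
tube(c,.03)
E
python3 w.py w6.npz; cd pics; python3 -c "
import cv2;i=cv2.imread('w6.png')[155:240,228:420];cv2.imwrite('w6c.png',cv2.resize(i,None,fx=4,fy=4,interpolation=0))"
```

```text
near foot u 238 19 v 180.22 202.65 y [0.0492 0.0185] mid 0.0338 x 0.4449
far foot u 392 19 v 180.94 203.62 y [0.0473 0.0162] mid 0.0317 x 0.6557
tube 0.49 167.28 226.89 y 0.0299 r 0.0377
tube 0.51 167.24 226.96 y 0.0298 r 0.0377
tube 0.53 167.25 226.58 y 0.03 r 0.0375
tube 0.55 167.24 227.2 y 0.0295 r 0.0379
tube 0.57 167.68 227.14 y 0.0291 r 0.0376
tube 0.59 167.66 227.07 y 0.0291 r 0.0375
tube 0.61 167.69 226.9 y 0.0291 r 0.0374
near upper part 107 [0.4477 0.0354 0.0529] [0.4424 0.0275 0.0408] [0.4511 0.0415 0.0615]
far upper part 103 [0.6551 0.0333 0.0533] [0.652  0.026  0.0405] [0.6605 0.0398 0.0601]
tube y,slope,z [ 0.0297 -0.0089  0.0492] n 7456 x 0.4784 0.6288
```

View pics/w6c.png

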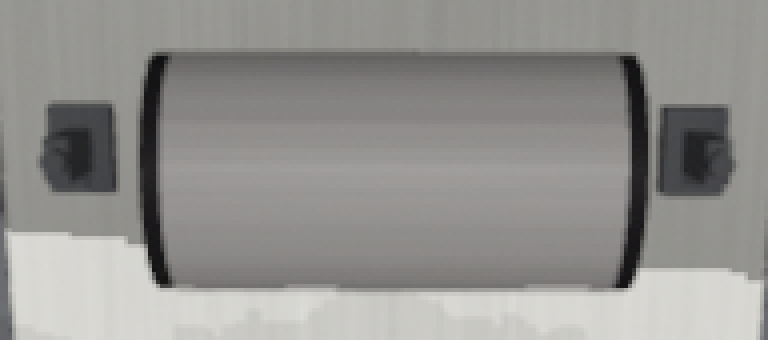

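The wrist view agrees: tube axis at y≈0.0296, post line at y≈0.0328, so it is about 3.2 mm short, and square to within 0.2°. One small correcting roll: 6.5 mm of tool travel.

Emit:
servo_tool:
  targets:
    - {"xyz":[0,-0.004,0.02],"twist":[0,0,0],"jaw":1}
    - {"xyz":[0,-0.008,0.05],"twist":[0,0,0],"jaw":1}
    - {"xyz":[0,-0.01,0.085],"twist":[0,0,0],"jaw":1}
    - {"xyz":[0,-0.01,0.12],"twist":[0,0,0],"jaw":1}
    - {"xyz":[0,-0.01,0.155],"twist":[0,0,0],"jaw":1}
    - {"xyz":[0,-0.01,0.19],"twist":[0,0,0],"jaw":1}
    - {"xyz":[0,-0.01,0.22],"twist":[0,0,0],"jaw":1}
    - {"xyz":[0,-0.01,0.24],"twist":[0,0,0],"jaw":1}
    - {"xyz":[0,-0.01,0.25],"twist":[0,0,0],"jaw":1}
    - {"xyz":[0,-0.01,0.255],"twist":[0,0,0],"jaw":1}
    - {"xyz":[0,-0.01,0.255],"twist":[0,0,0],"jaw":1}
    - {"xyz":[0,-0.01,0.255],"twist":[0,0,0],"jaw":1}

```text
clock: 16.68
tcp_pos: [0.5539, 0.0248, 0.0892]
orientation: [0.0, 1.0, -0.005, 0.001]
wrist_force: [0.8, -0.5, -0.7]
finger_gap: 0.0854
```

```bash
python3 -c "
from h import *
tool([.5520,0.0266,.0735],-.009)"
```

```text
t 16.68 tcp [0.5539 0.0248 0.0892] F [ 0.81 -0.46 -0.66] x [ 1.     -0.0095  0.0018] z [ 1.8e-03 -1.0e-04 -1.0e+00]
xyz [-0.0019 -0.0018  0.0157] twist [ 0.0001 -0.0018 -0.0005]
```

Emit:
servo_tool:
  targets:
    - {"xyz":[-0.001,-0.001,0.004],"twist":[0,0,0],"jaw":1}
    - {"xyz":[-0.002,-0.002,0.008],"twist":[0,0,0],"jaw":1}
    - {"xyz":[-0.002,-0.002,0.011],"twist":[0,0,0],"jaw":1}
    - {"xyz":[-0.002,-0.002,0.013],"twist":[0,0,0],"jaw":1}
    - {"xyz":[-0.002,-0.002,0.014],"twist":[0,0,0],"jaw":1}
    - {"xyz":[-0.002,-0.002,0.0145],"twist":[0,0,0],"jaw":1}
    - {"xyz":[-0.002,-0.002,0.015],"twist":[0,0,0],"jaw":1}
    - {"xyz":[-0.002,-0.002,0.0152],"twist":[0,0,0],"jaw":1}
    - {"xyz":[-0.002,-0.002,0.0152],"twist":[0,0,0],"jaw":1}

```text
clock: 17.43
tcp_pos: [0.551, 0.0272, 0.0747]
orientation: [0.0, 1.0, -0.004, 0.001]
wrist_force: [-4.1, -0.1, 12.6]
finger_gap: 0.0854
```

Emit:
servo_tool:
  targets:
    - {"xyz":[0,-0.0005,0],"twist":[0,0,0],"jaw":1}
    - {"xyz":[0,-0.0015,0],"twist":[0,0,0],"jaw":1}
    - {"xyz":[0,-0.0025,0],"twist":[0,0,0],"jaw":1}
    - {"xyz":[0,-0.0035,0],"twist":[0,0,0],"jaw":1}
    - {"xyz":[0,-0.0045,0],"twist":[0,0,0],"jaw":1}
    - {"xyz":[0,-0.0055,0],"twist":[0,0,0],"jaw":1}
    - {"xyz":[0,-0.0062,0],"twist":[0,0,0],"jaw":1}
    - {"xyz":[0,-0.0065,0],"twist":[0,0,0],"jaw":1}
    - {"xyz":[0,-0.0065,0],"twist":[0,0,0],"jaw":1}
    - {"xyz":[0,-0.0065,0],"twist":[0,0,0],"jaw":1}

```text
clock: 18.27
tcp_pos: [0.5511, 0.0338, 0.0747]
orientation: [0.0, 1.0, -0.004, 0.001]
wrist_force: [-4.6, 0.3, 12.2]
finger_gap: 0.0853
```

Emit:
servo_tool:
  targets:
    - {"xyz":[0,-0.0065,-0.001],"twist":[0,0,0],"jaw":1}
    - {"xyz":[0,-0.0065,-0.002],"twist":[0,0,0],"jaw":1}
    - {"xyz":[0,-0.0065,-0.005],"twist":[0,0,0],"jaw":1}
    - {"xyz":[0,-0.0065,-0.02],"twist":[0,0,0],"jaw":1}

```text
clock: 18.6
tcp_pos: [0.5493, 0.0403, 0.0908]
orientation: [-0.0, 1.0, -0.004, -0.002]
wrist_force: [-1.1, 0.1, 0.2]
finger_gap: 0.0852
```

```bash
python3 -c "
from h import *
tool([.5522,0.0174,.3432],-.009);c=shot('side');tube(c,.032)"
```

```text
t 18.6 tcp [0.5493 0.0403 0.0908] F [-1.08  0.12  0.16] x [ 1.     -0.0087 -0.0044] z [-4.4e-03  3.0e-04 -1.0e+00]
xyz [ 0.002   0.0228 -0.2524] twist [-0.0003  0.0044  0.0003]
tube y,slope,z [ 0.045  -0.0108  0.0499] n 1428 x 0.48 0.6317
```

I made a mistake: the lift rows repeated the 6.5 mm shift, so the tube got an extra push as I let go. I'll lift clear, let it settle, measure, and roll it back.

Emit:
servo_tool:
  targets:
    - {"xyz":[0,0,-0.03],"twist":[0,0,0],"jaw":1}
    - {"xyz":[0,0.004,-0.065],"twist":[0,0,0],"jaw":1}
    - {"xyz":[0,0.01,-0.1],"twist":[0,0,0],"jaw":1}
    - {"xyz":[0,0.015,-0.135],"twist":[0,0,0],"jaw":1}
    - {"xyz":[0,0.02,-0.17],"twist":[0,0,0],"jaw":1}
    - {"xyz":[0,0.022,-0.2],"twist":[0,0,0],"jaw":1}
    - {"xyz":[0,0.022,-0.225],"twist":[0,0,0],"jaw":1}
    - {"xyz":[0,0.022,-0.24],"twist":[0,0,0],"jaw":1}
    - {"xyz":[0,0.022,-0.25],"twist":[0,0,0],"jaw":1}
    - {"xyz":[0,0.022,-0.25],"twist":[0,0,0],"jaw":1}
    - {"xyz":[0,0.022,-0.25],"twist":[0,0,0],"jaw":1}
    - {"xyz":[0,0.022,-0.25],"twist":[0,0,0],"jaw":1}

```text
clock: 19.65
tcp_pos: [0.5507, 0.0181, 0.3417]
orientation: [-0.0, 1.0, -0.005, -0.001]
wrist_force: [0.2, -0.7, -1.6]
finger_gap: 0.0856
```

```bash
cat > ww.py <<'E'
from h import *
import sys
c=shot('side');tube(c,float(sys.argv[2]))
c=shot('wrist','w%s.png'%sys.argv[1]); np.savez('w%s.npz'%sys.argv[1],**c); tube(c,float(sys.argv[2]))
w=cloud(c); p=w[120:260,225:425].reshape(-1,3); p=p[(p[:,2]>.04)&(p[:,2]<.075)&(abs(p[:,1]-.034)<.02)]
for x0 in(.445,.656):
    q=p[abs(p[:,0]-x0)<.010]; print('post',q.mean(0).round(4),q.min(0).round(4),q.max(0).round(4))
tool([.5522,0.0174,.0892],-.009)
E
python3 ww.py 7 .045
```

```text
tube y,slope,z [ 0.0493 -0.0062  0.0499] n 1473 x 0.4802 0.6326
tube y,slope,z [ 0.0483 -0.0087  0.0492] n 7749 x 0.4783 0.6287
post [0.4478 0.0348 0.0532] [0.4427 0.0273 0.0402] [0.4508 0.0416 0.0611]
post [0.6551 0.0337 0.0531] [0.652  0.0262 0.0403] [0.6603 0.0399 0.0611]
t 19.75 tcp [0.5505 0.0182 0.3415] F [ 0.31  0.03 -0.71] x [ 1.     -0.009  -0.0021] z [-2.1e-03  4.0e-04 -1.0e+00]
xyz [0.0023 0.0009 0.2523] twist [-0.0003  0.0021  0.    ]
```

Emit:
servo_tool:
  targets:
    - {"xyz":[0,-0.01,0.02],"twist":[0,0,0],"jaw":1}
    - {"xyz":[0,-0.02,0.05],"twist":[0,0,0],"jaw":1}
    - {"xyz":[0,-0.03,0.085],"twist":[0,0,0],"jaw":1}
    - {"xyz":[0.001,-0.038,0.12],"twist":[0,0,0],"jaw":1}
    - {"xyz":[0.001,-0.038,0.155],"twist":[0,0,0],"jaw":1}
    - {"xyz":[0.001,-0.038,0.19],"twist":[0,0,0],"jaw":1}
    - {"xyz":[0.001,-0.038,0.22],"twist":[0,0,0],"jaw":1}
    - {"xyz":[0.001,-0.038,0.24],"twist":[0,0,0],"jaw":1}
    - {"xyz":[0.001,-0.038,0.25],"twist":[0,0,0],"jaw":1}
    - {"xyz":[0.001,-0.038,0.253],"twist":[0,0,0],"jaw":1}
    - {"xyz":[0.001,-0.038,0.253],"twist":[0,0,0],"jaw":1}
    - {"xyz":[0.001,-0.038,0.253],"twist":[0,0,0],"jaw":1}

```text
clock: 20.75
tcp_pos: [0.5531, 0.0561, 0.091]
orientation: [-0.0, 1.0, -0.005, 0.001]
wrist_force: [0.4, 0.2, -0.4]
finger_gap: 0.0855
```

```bash
python3 -c "
from h import *
c=shot('side');tube(c,.049)
tool([.5520,0.056,.0740],-.009)"
```

```text
tube y,slope,z [ 0.0492 -0.0071  0.0503] n 1459 x 0.4801 0.6315
t 20.8 tcp [0.5535 0.0561 0.0915] F [0.06 0.14 0.52] x [ 1.     -0.009   0.0028] z [ 0.0028  0.     -1.    ]
xyz [-0.0015  0.0001  0.0174] twist [-0.     -0.0028 -0.    ]
```

Emit:
servo_tool:
  targets:
    - {"xyz":[-0.001,0,0.005],"twist":[0,0,0],"jaw":1}
    - {"xyz":[-0.001,0,0.009],"twist":[0,0,0],"jaw":1}
    - {"xyz":[-0.001,0,0.012],"twist":[0,0,0],"jaw":1}
    - {"xyz":[-0.001,0,0.014],"twist":[0,0,0],"jaw":1}
    - {"xyz":[-0.001,0,0.0145],"twist":[0,0,0],"jaw":1}
    - {"xyz":[-0.001,0,0.0145],"twist":[0,0,0],"jaw":1}

```text
clock: 21.3
tcp_pos: [0.551, 0.0562, 0.0752]
orientation: [-0.0, 1.0, -0.005, -0.0]
wrist_force: [-0.2, -0.9, 0.1]
finger_gap: 0.0856
```

Emit:
servo_tool:
  targets:
    - {"xyz":[0,0,0.0006],"twist":[0,0,0],"jaw":1}
    - {"xyz":[0,0,0.0012],"twist":[0,0,0],"jaw":1}
    - {"xyz":[0,0,0.0017],"twist":[0,0,0],"jaw":1}
    - {"xyz":[0,0,0.002],"twist":[0,0,0],"jaw":1}
    - {"xyz":[0,0,0.002],"twist":[0,0,0],"jaw":1}

```text
clock: 21.72
tcp_pos: [0.5514, 0.0562, 0.0746]
orientation: [0.0, 1.0, -0.004, 0.0]
wrist_force: [-3.1, 1.0, 8.5]
finger_gap: 0.0854
```

Emit:
servo_tool:
  targets:
    - {"xyz":[0,0.001,0],"twist":[0,0,0],"jaw":1}
    - {"xyz":[0,0.003,0],"twist":[0,0,0],"jaw":1}
    - {"xyz":[0,0.006,0],"twist":[0,0,0],"jaw":1}
    - {"xyz":[0,0.009,0],"twist":[0,0,0],"jaw":1}
    - {"xyz":[0,0.012,0],"twist":[0,0,0],"jaw":1}
    - {"xyz":[0,0.015,0],"twist":[0,0,0],"jaw":1}
    - {"xyz":[0,0.018,0],"twist":[0,0,0],"jaw":1}
    - {"xyz":[0,0.021,0],"twist":[0,0,0],"jaw":1}
    - {"xyz":[0,0.023,0],"twist":[0,0,0],"jaw":1}
    - {"xyz":[0,0.024,0],"twist":[0,0,0],"jaw":1}
    - {"xyz":[0,0.024,0],"twist":[0,0,0],"jaw":1}
    - {"xyz":[0,0.024,0],"twist":[0,0,0],"jaw":1}

```text
clock: 22.72
tcp_pos: [0.5512, 0.032, 0.0747]
orientation: [0.0, 1.0, -0.005, 0.001]
wrist_force: [-2.9, 0.5, 8.1]
finger_gap: 0.0853
```

```bash
python3 -c "
from h import *
for i in 1,2: c=shot('side');tube(c,.037)
tool([.5520,0.026,.0740],-.009)
c=shot('wrist','w8.png');tube(c,.037)"
```

```text
tube y,slope,z [ 0.037  -0.0083  0.05  ] n 1398 x 0.4798 0.6311
tube y,slope,z [ 0.037  -0.0057  0.0501] n 1398 x 0.4798 0.6312
t 22.82 tcp [0.5512 0.0321 0.0747] F [-3.55 -0.37  8.53] x [ 1.0e+00 -9.1e-03  9.0e-04] z [ 9.e-04 -2.e-04 -1.e+00]
xyz [0.0009 0.0061 0.0007] twist [ 0.0002 -0.0009 -0.0001]
tube y,slope,z [ 0.0355 -0.0087  0.0493] n 46346 x 0.4773 0.6291
```

Emit:
servo_tool:
  targets:
    - {"xyz":[0,0.0005,0],"twist":[0,0,0],"jaw":1}
    - {"xyz":[0,0.0015,0],"twist":[0,0,0],"jaw":1}
    - {"xyz":[0,0.0025,0],"twist":[0,0,0],"jaw":1}
    - {"xyz":[0,0.0035,0],"twist":[0,0,0],"jaw":1}
    - {"xyz":[0,0.0045,0],"twist":[0,0,0],"jaw":1}
    - {"xyz":[0,0.0053,0],"twist":[0,0,0],"jaw":1}
    - {"xyz":[0,0.0058,0],"twist":[0,0,0],"jaw":1}
    - {"xyz":[0,0.0058,0],"twist":[0,0,0],"jaw":1}
    - {"xyz":[0,0.0058,0],"twist":[0,0,0],"jaw":1}
    - {"xyz":[0,0.0058,0],"twist":[0,0,0],"jaw":1}

```text
clock: 23.7
tcp_pos: [0.5512, 0.0263, 0.0747]
orientation: [0.0, 1.0, -0.005, 0.001]
wrist_force: [-3.1, -0.9, 7.9]
finger_gap: 0.0855
```

Emit:
servo_tool:
  targets:
    - {"xyz":[0,0,-0.001],"twist":[0,0,0],"jaw":1}
    - {"xyz":[0,0,-0.002],"twist":[0,0,0],"jaw":1}
    - {"xyz":[0,0,-0.005],"twist":[0,0,0],"jaw":1}
    - {"xyz":[0,0,-0.015],"twist":[0,0,0],"jaw":1}
    - {"xyz":[0,0,-0.04],"twist":[0,0,0],"jaw":1}
    - {"xyz":[0,0,-0.075],"twist":[0,0,0],"jaw":1}
    - {"xyz":[0,0,-0.11],"twist":[0,0,0],"jaw":1}
    - {"xyz":[0,0.004,-0.145],"twist":[0,0,0],"jaw":1}
    - {"xyz":[0,0.008,-0.18],"twist":[0,0,0],"jaw":1}
    - {"xyz":[0,0.008,-0.215],"twist":[0,0,0],"jaw":1}
    - {"xyz":[0,0.008,-0.245],"twist":[0,0,0],"jaw":1}
    - {"xyz":[0,0.008,-0.268],"twist":[0,0,0],"jaw":1}

```text
clock: 24.7
tcp_pos: [0.551, 0.0183, 0.3454]
orientation: [0.0, 1.0, -0.005, 0.002]
wrist_force: [0.3, 0.5, 0.5]
finger_gap: 0.0854
```

Emit:
servo_tool:
  targets:
    - {"xyz":[0,0,0],"twist":[0,0,0],"jaw":1}
    - {"xyz":[0,0,0],"twist":[0,0,0],"jaw":1}
    - {"xyz":[0,0,0],"twist":[0,0,0],"jaw":1}
    - {"xyz":[0,0,0],"twist":[0,0,0],"jaw":1}

```text
clock: 25.03
tcp_pos: [0.5503, 0.0184, 0.3401]
orientation: [-0.0, 1.0, -0.005, -0.001]
wrist_force: [-0.0, -1.7, -0.8]
finger_gap: 0.0852
```

```bash
python3 ww.py 9 .033; python3 w.py w9.npz -1
```

```text
tube y,slope,z [ 0.0345 -0.0114  0.0501] n 1492 x 0.4801 0.6318
tube y,slope,z [ 0.0333 -0.0085  0.0492] n 7678 x 0.4783 0.6287
post [0.4477 0.0349 0.0534] [0.4424 0.0277 0.0402] [0.4508 0.0417 0.0611]
post [0.655  0.0331 0.0534] [0.6517 0.026  0.0401] [0.6603 0.0399 0.0616]
t 25.13 tcp [0.5503 0.0184 0.34  ] F [-0.13 -0.25 -0.47] x [ 1.     -0.009  -0.0026] z [-2.6e-03  4.0e-04 -1.0e+00]
xyz [0.0026 0.0011 0.2508] twist [-0.0004  0.0026 -0.    ]
near foot u 240 19 v 181.68 204.18 y [0.049  0.0183] mid 0.0336 x 0.4455
far foot u 395 18 v 181.68 204.34 y [0.0472 0.0163] mid 0.0318 x 0.6558
tube 0.488 165.31 225.69 y 0.0336 r 0.0378
tube 0.508 165.24 225.78 y 0.0334 r 0.0379
tube 0.528 165.24 225.78 y 0.0333 r 0.0379
tube 0.547 165.24 225.81 y 0.0331 r 0.0379
tube 0.567 165.25 225.78 y 0.0329 r 0.0379
tube 0.587 165.24 225.78 y 0.0328 r 0.0379
tube 0.607 165.25 225.78 y 0.0326 r 0.0379
near upper part 107 [0.4477 0.0349 0.0534] [0.4424 0.0277 0.0402] [0.4508 0.0417 0.0611]
far upper part 127 [0.6513 0.0371 0.0557] [0.6259 0.026  0.0401] [0.6603 0.0664 0.0744]
tube y,slope,z [ 0.0333 -0.0085  0.0492] n 7678 x 0.4783 0.6287
```

View pics/w9.png

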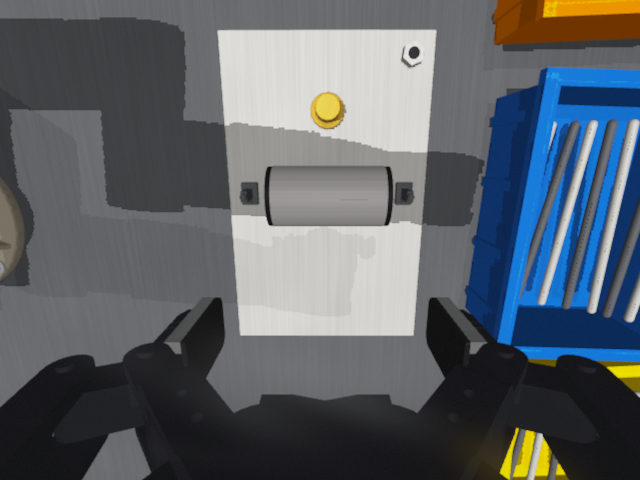

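The tube lies between the posts with its axis at y=0.0331, against a line of 0.0327 (feet) to 0.0337 (uppers), and its slope matches theirs. The bush and nut are in place. I'll check that it is still, then hand in.

```bash
python3 -c "
from h import *
for i in range(3): c=shot('wrist');tube(c,.033)
print(env.get_state()['qvel'].round(3)); print(env.hand_in())"
```

```text
tube y,slope,z [ 0.0333 -0.0086  0.0492] n 7682 x 0.4782 0.6287
tube y,slope,z [ 0.0333 -0.0082  0.0492] n 7671 x 0.4781 0.6286
tube y,slope,z [ 0.0333 -0.0088  0.0492] n 7668 x 0.4781 0.6287
[ 0.001 -0.001  0.006  0.002  0.001  0.   ]
the job is handed in; nothing more can be done
None
```

The tube lies still between the two marker posts, its middle line within about 0.5 mm of theirs, and the job is handed in at about 25 s. I rolled it there with the two open fingertips pressing on its top at about 8–16 N, in short strokes.

**One slip on the way:** my final lift repeated a 6.5 mm shift by mistake. It sent the tube about 15 mm past the line while I was letting go. I let it settle and rolled it back the same way, pressing on its top.

**Last checks:**
- **Position (wrist camera):** the tube axis is at y = 33.1–33.3 mm. The post line is at 32.7 mm by the feet and 33.7 mm by the upper parts.
- **Squareness:** the tube's slope is −0.0085, the same as the posts', so they agree within 0.1°.
- **Stillness:** three repeat readings gave the same position, and the hand is clear, about 25 cm above.
- **Other things:** the bush and nut looked unmoved in the last wrist picture. The spray can, wrench, hammer and bracket were away from the arm's path. I did not measure them again.

**Where checks disagreed:**
- The side camera reads the tube about 1 mm further over (34.5 mm) than the wrist camera. Before the correction it had the same offset.
- I did not repeat the top-camera check at the end, because the arm blocks that view.

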